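# Find the empty compartment and open its cover

## Robot

A 7-joint arm with a two-finger parallel gripper is mounted at the origin on a cart in front of the work surface, level with it; the furniture and walls round the work are solid. World frame = base frame: x ahead of the robot, y to its left, z up, the work surface at z = 0. Lengths are in m, angles in rad, forces in N, time in s.
With the tool pointing down it reaches from about 0.4 to 0.875 m from the base axis. Payload 19.3 kg.
Tool frame: the origin (TCP) lies on the centre line of the jaws, within the pads' length; the fingertips stand 25 mm ahead of it and the grasp point (between the pads) lies 6 mm ahead of it (tips_ahead is the distance from the TCP to the fingertips, in m); z points along the fingers, y is the direction in which the jaws open and shut (so a half turn about z gives the same grasp; the last joint's range is limited). The gripper opens to 85 mm and grips with 20 to 120 N. Pads are 22 mm wide; open, the fingers measure 114 mm over their backs; the gripper's body (76 mm by 85 mm) begins 54 mm behind the grasp point. The pads swing forward as they close: fully open they stand 13 mm farther back than shut.
Start: joints at [1.17, 0.521, -0.036, 1.599, 0.021, 1.021, -0.113], TCP at [0.203, -0.591, 0.256] pointing down, gripper open.
Joint ranges: [-2.91, 2.91], [-0.3, 2.13], [-1.5, 1.42], [0.17, 2.43], [-1.26, 4.41], [0.16, 1.93], [-2.52, 2.52]. Speed limits (rad/s): [1.89, 1.89, 2.39, 2.39, 3.01, 3.01, 3.01].

## Interface

Orientations are given as [roll, pitch, yaw] about the fixed x, y, z axes, in that order (R = Rz(yaw) Ry(pitch) Rx(roll)).
In Python, from workcell import observe, grab_frame, job_done, outline_of, tips_ahead gives the robot as it stands. The module is installed in compiled form; this text tells all that it offers.
- The arm moves only by the tool move_arm, never from a script. Its argument "motion" is a list of rows, each a list of 2 entries, a list of its own where there are three numbers: the shift along the world's x, y, z in mm, then the turn, a rotation vector about the world's x, y, z in rad. A call has 1 to 12 rows; each row is the pose to reach, as a shift and turn from the pose commanded when the call began; what a row does not reach only later rows make up. A row lasts 1/8 s, in which the tool goes at most 62.5 mm and 10.7 degrees, less where a joint would pass 70% of its speed; a pose out of reach is approached as far as the arm can. A call with a gripper value outside its range is refused whole. "jaw" is the finger opening in mm, from 0 to 85.4, set as the call begins (left out, the last holds). The fingers move at their own pace and stop on an object; "grip_force" is the grip in N (left out, the last holds). Time passes only in rows, so rows that repeat a pose let the fingers close. It gives the time, the measured TCP pose, the force and the opening at its end, in the units of the state.
- observe(): the state, without advancing time (a new reading comes with each control period).
- grab_frame(name): name is "scene" or "top"; returns a dict with "frame" (420x560x3 uint8, red, green, blue), "fx", "fy", "cx", "cy" (pixels), "T" (4x4, takes a point from camera to world coordinates). Camera axes: x right, y down, z forward; pixel columns grow to the right and rows downward; lengths in m; the calibration is good to about 2 mm. A picture is of the moment at which its call begins. There is no depth.
- job_done(): hands the job in, once; it reports no verdict.
Trained networks look in the newest picture that a camera, given by its name, has taken for a name from the list of things; names that differ only in an ending like _2 or _b are one class to them, and where a whole thing is asked for, a point or a joint stands for the part that bears it (a point fixed in the world has none). Each returns a list of dicts, best first, with "score" (0 to 1); they miss things now and then, are a little off and sometimes report something else, mostly with a low value. They report only what shows in the picture. A call takes as long as a camera call.
- outline_of(label, camera): "pixels" (420x560 bool, what is visible of it) and "pixel" ([column, row] in pixels, amid what is visible of it).
The state is a dict: "clock": time; "qpos": joint angles; "qd": joint speeds; "joint_efforts": joint torques, N m; "position": TCP position; "tool_rot": TCP orientation; "force": force on the tool from outside, world axes, zero at the start; "moment": the same for the moment, N m; "grip_width": finger opening in m.
Only numpy, scipy, OpenCV 4.12 (cv2) and the standard library are available. Lean on these libraries where they do the work, as an engineer would, in place of code of your own. Each camera call takes 0.05 s, during which the arm holds its last target.

## Task

Three of the four compartments in the grey sample box are full, so their white covers hold firm; the cover of the empty one rocks. Press the covers one after another on their blue dots with a fingertip, without forcing those that hold, until you find the one that rocks, tip it, and then push its raised far edge over until the cover stands upright, ready for loading. Grasp nothing and leave the things on the worktop round the box where they are.

Things in the scene. Friction and masses are not known exactly. Their poses are not given: they have to be found in the camera images.
- sample_box: grey box fixed to the worktop, 194 x 148 x 60 mm, 2 x 2 compartments, each under a white cover 82 x 60 x 4 mm (box x, y, z), its top 60 mm above the worktop. Origin: centre of the underside; +x points away from the robot (far), +y to the left, z up. Three compartments are full, one is empty; which one differs from run to run and cannot be seen from outside
- cover_1 (a joint): tilt (rad) of the near left cover about a pin along box y through its middle, at box x -47, y +35.5, z 58 mm. 0: flat, shut; grows as its near (-x) end sinks and its far end rises; stop at 1.48, nearly upright. Over a full compartment it gives under 0.1; over the empty one it turns under 1 to 2 N at the dot and stays at any tilt (friction, no spring)
- mark_1 (a point): blue finger dot, 14 mm across, on top of the near left cover, 28 mm from its pivot towards the near end (13 mm from the near edge), where to press; moves with the cover; its x axis runs along the cover from near to far end
- far_edge_1 (a point): middle of the far edge of the near left cover, 41 mm from its pivot; it rises as the cover tilts. Pushed level it sticks below about 0.8 rad: tip the cover well down at the dot first, or let the finger rise with the edge
- cover_2 (a joint): tilt (rad) of the near right cover about a pin along box y through its middle, at box x -47, y -35.5, z 58 mm. 0: flat, shut; grows as its near (-x) end sinks and its far end rises; stop at 1.48, nearly upright. Over a full compartment it gives under 0.1; over the empty one it turns under 1 to 2 N at the dot and stays at any tilt (friction, no spring)
- mark_2 (a point): blue finger dot, 14 mm across, on top of the near right cover, 28 mm from its pivot towards the near end (13 mm from the near edge), where to press; moves with the cover; its x axis runs along the cover from near to far end
- far_edge_2 (a point): middle of the far edge of the near right cover, 41 mm from its pivot; it rises as the cover tilts. Pushed level it sticks below about 0.8 rad: tip the cover well down at the dot first, or let the finger rise with the edge
- cover_3 (a joint): tilt (rad) of the far left cover about a pin along box y through its middle, at box x +47, y +35.5, z 58 mm. 0: flat, shut; grows as its near (-x) end sinks and its far end rises; stop at 1.48, nearly upright. Over a full compartment it gives under 0.1; over the empty one it turns under 1 to 2 N at the dot and stays at any tilt (friction, no spring)
- mark_3 (a point): blue finger dot, 14 mm across, on top of the far left cover, 28 mm from its pivot towards the near end (13 mm from the near edge), where to press; moves with the cover; its x axis runs along the cover from near to far end
- far_edge_3 (a point): middle of the far edge of the far left cover, 41 mm from its pivot; it rises as the cover tilts. Pushed level it sticks below about 0.8 rad: tip the cover well down at the dot first, or let the finger rise with the edge
- cover_4 (a joint): tilt (rad) of the far right cover about a pin along box y through its middle, at box x +47, y -35.5, z 58 mm. 0: flat, shut; grows as its near (-x) end sinks and its far end rises; stop at 1.48, nearly upright. Over a full compartment it gives under 0.1; over the empty one it turns under 1 to 2 N at the dot and stays at any tilt (friction, no spring)
- mark_4 (a point): blue finger dot, 14 mm across, on top of the far right cover, 28 mm from its pivot towards the near end (13 mm from the near edge), where to press; moves with the cover; its x axis runs along the cover from near to far end
- far_edge_4 (a point): middle of the far edge of the far right cover, 41 mm from its pivot; it rises as the cover tilts. Pushed level it sticks below about 0.8 rad: tip the cover well down at the dot first, or let the finger rise with the edge
- tube_block: orange block for micro tubes, 66 x 104 x 26 mm, loose on the worktop; origin: centre of its underside; to be left alone
- timer: white bench timer, 64 x 66 x 19 mm, loose on the worktop; origin: centre of its underside; to be left alone
- petri_dish: round covered dish, 92 mm across, 15 mm high, loose on the worktop; origin: centre of its underside; to be left alone
- tape_roll: white roll of tape, 53 mm across, 19 mm high, loose on the worktop; origin: centre of its underside; to be left alone

How it is judged:
By the outcome, as a careful person would: the job done as asked, in the order asked, and still so for the second after the job is handed in, with the robot touching nothing.
It also fails if it takes over 48 s, if anything falls off the work surface, if the arm or the gripper's body presses on something with over 40 N, if the wrist force passes 120 N, or if a joint passes its speed limit or range.

## Working session

There is one attempt and no reset: what is moved stays moved. The work goes in short steps, Python scripts to look and compute and a tool call to move; the robot and the scene stay as the last step left them, time stands still between calls to the robot, and variables do not carry over. Pictures are saved under pics/ and viewed, and the job is handed in when it is done.

Besides the shell and the picture viewer there is one more tool, called after "Call:" as name(argument=value, ...), one argument or row to a line, values as JSON. move_arm: Moves the arm, as the interface text tells. Its arguments: {"type":"object","properties":{"motion":{"type":"array"},"jaw":{"type":"number"},"grip_force":{"type":"number"}},"required":["motion"]}

```bash
mkdir -p pics; python3 - <<'E'
from workcell import *
import cv2,numpy as np
print(observe()); print(tips_ahead)
for n in("scene","top"):
    g=grab_frame(n); cv2.imwrite(f"pics/{n}0.png",g["frame"][:,:,::-1]); print(n,g["fx"],g["fy"],g["cx"],g["cy"],np.round(g["T"],4).tolist())
for l in("sample_box","mark_1"):
  for r in outline_of(l,"top"): print(l,r["score"],r["pixel"],r["pixels"].sum())
E
```

```text
{'clock': 0.0, 'qpos': array([ 1.16979778,  0.52202996, -0.03629799,  1.60002564,  0.02121379,
        1.02109242, -0.11282276]), 'qd': array([ 0.00055169,  0.00144133,  0.00238469, -0.00056337, -0.00086231,
       -0.00080468, -0.00153163]), 'joint_efforts': array([ 1.02421258e-03, -9.27103472e+01,  1.97928675e+00, -3.69930947e+01,
        1.76175381e-02,  8.13281484e-03,  4.65598521e-05]), 'position': array([ 0.20284205, -0.59083098,  0.2557098 ]), 'tool_rot': array([-3.14042767e+00,  1.10393250e-04,  3.30747905e-01]), 'force': array([ 0.51476886,  0.14912852, -0.05631923]), 'moment': array([-0.03172959,  0.017749  , -0.00619231]), 'grip_width': 0.08537312095462138}
0.025
scene 496.19357209205816 496.19357209205816 278.61767389640096 212.8397592784972 [[0.6336, -0.5877, 0.5032, 0.0838], [-0.7736, -0.4721, 0.4227, 0.0485], [-0.0109, -0.6571, -0.7537, 0.7554], [0.0, 0.0, 0.0, 1.0]]
top 426.32852618794414 426.32852618794414 281.3083788137665 209.57919282914742 [[-0.0009, -0.994, 0.1097, 0.4548], [-0.9996, 0.0038, 0.0263, 0.4006], [-0.0265, -0.1097, -0.9936, 0.9142], [0.0, 0.0, 0.0, 1.0]]
sample_box 0.55 [327.6, 247.2] 7260
mark_1 0.68 [307.2, 224.3] 1194
mark_1 0.64 [314.5, 269.5] 1213
mark_1 0.61 [343.9, 221.6] 1185
mark_1 0.6 [350.5, 265.1] 1225
```

View pics/scene0.png

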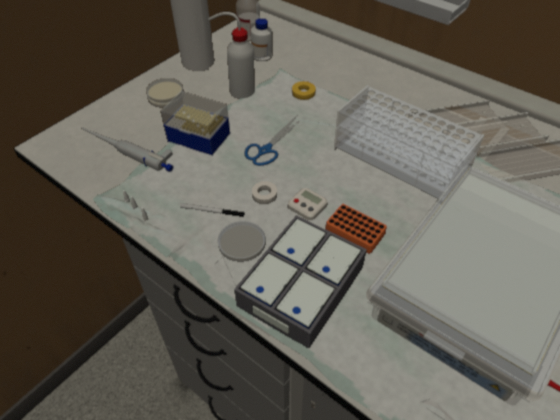

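View pics/top0.png

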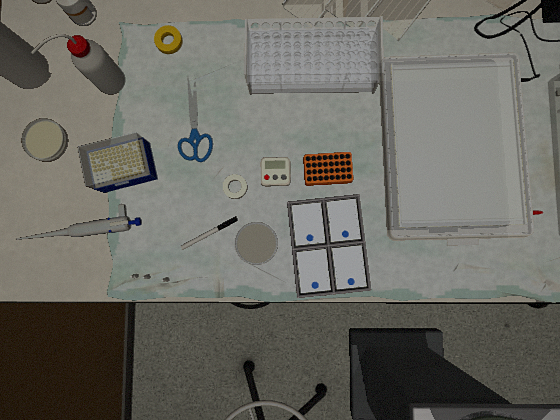

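```bash
cat > h.py <<'E'
from workcell import *
import cv2,numpy as np
def ray(g,uv,z):
    T=g["T"];d=T[:3,:3]@np.array([(uv[0]-g["cx"])/g["fx"],(uv[1]-g["cy"])/g["fy"],1]);o=T[:3,3]
    return o+d*(z-o[2])/d[2]
def proj(g,p):
    T=g["T"];c=T[:3,:3].T@(np.asarray(p)-T[:3,3]);return np.array([c[0]/c[2]*g["fx"]+g["cx"],c[1]/c[2]*g["fy"]+g["cy"]])
def pic(n,name,box=None,s=4):
    g=grab_frame(n);f=g["frame"][:,:,::-1]
    if box: f=f[box[1]:box[3],box[0]:box[2]]; f=cv2.resize(f,None,fx=s,fy=s,interpolation=cv2.INTER_CUBIC)
    cv2.imwrite(f"pics/{name}.png",f);return g
def dots(g):
    hsv=cv2.cvtColor(g["frame"],cv2.COLOR_RGB2HSV)
    m=cv2.inRange(hsv,(100,120,60),(125,255,255))
    n,l,s,c=cv2.connectedComponentsWithStats(m)
    return [(c[i],s[i][4]) for i in range(1,n) if s[i][4]>8]
E
python3 - <<'E'
from h import *
from scipy.optimize import least_squares
M=np.array([[-75,35.5],[-75,-35.5],[19,35.5],[19,-35.5]])/1000
res={}
P=[];
for n in("top","scene"):
    g=grab_frame(n)
    pts=[]
    for c,a in dots(g):
        p=ray(g,c,.06)
        print(n,c.round(1),a,p.round(4)); pts.append(p[:2])
    pts=np.array(pts)
    c0=np.array([.37,.29]) if 0 else None
    def f(q,pts):
        R=np.array([[np.cos(q[2]),-np.sin(q[2])],[np.sin(q[2]),np.cos(q[2])]])
        return M@R.T+q[:2]
    sel=pts[[i for i,p in enumerate(pts) if p[0]<.53 and .2<p[1]+.5<.75]] if 0 else pts
    from scipy.spatial import cKDTree
    best=None
    for x in np.arange(.3,.6,.02):
      for y in np.arange(.15,.45,.02):
        r=least_squares(lambda q:cKDTree(sel).query(f(q,sel))[0],[x,y,0.05])
        if best is None or r.cost<best.cost:best=r
    print(n,best.x,best.fun.round(4)); print(f(best.x,0).round(4).tolist())
E
```

```text
top [195.1 145.1] 419 [0.6837 0.6009 0.06  ]
top [134.6 221.7] 56 [0.5256 0.721  0.06  ]
top [344.7 233.5] 32 [0.5006 0.2967 0.06  ]
top [309.5 237.5] 32 [0.4928 0.3668 0.06  ]
top [350.5 281.2] 34 [0.4066 0.2868 0.06  ]
top [314.6 284.8] 35 [0.3996 0.3576 0.06  ]
top [0.47772797 0.32983933 0.1028122 ] [0.0001 0.0002 0.0003 0.0003]
[[0.3995, 0.3575], [0.4068, 0.2868], [0.493, 0.3671], [0.5003, 0.2965]]
scene [260.9  21.5] 57 [1.0674 0.928  0.06  ]
scene [261.5 153.2] 186 [0.653  0.5704 0.06  ]
scene [165.7 165.9] 38 [0.5022 0.6978 0.06  ]
scene [290.5 250.5] 20 [0.4936 0.3672 0.06  ]
scene [325.7 268.9] 24 [0.5006 0.2968 0.06  ]
scene [259.5 289. ] 26 [0.4001 0.3579 0.06  ]
scene [296.1 309.9] 31 [0.4073 0.2873 0.06  ]
scene [0.47827737 0.33011468 0.10000791] [0.     0.0001 0.0002 0.0002]
[[0.4001, 0.3579], [0.4072, 0.2873], [0.4936, 0.3673], [0.5007, 0.2967]]
```

Call:
move_arm(
  motion=[
    [[31,49,0],[0,0,-0.03]],
    [[62,98,0],[0,0,-0.06]],
    [[93,146,0],[0,0,-0.1]],
    [[124,195,0],[0,0,-0.13]],
    [[155,244,0],[0,0,-0.16]],
    [[186,292,0],[0,0,-0.2]],
    [[217,341,0],[0,0,-0.23]],
    [[225,390,0],[0,0,-0.23]],
    [[230,440,0],[0,0,-0.23]],
    [[232,490,0],[0,0,-0.23]],
    [[234,540,0],[0,0,-0.23]],
    [[234,591,0],[0,0,-0.23]],
  ],
  jaw=0,
)

```text
clock: 1.8
position: [0.4369, 0.0014, 0.2565]
tool_rot: [3.141, -0.001, 0.101]
force: [1.8, 0.3, 1.0]
grip_width: 0.0
```

Call:
move_arm(
  motion=[
    [[-5,55,0],[0,0,0]],
    [[-10,110,0],[0,0,0]],
    [[-18,170,0],[0,0,0]],
    [[-25,230,-10],[0,0,0]],
    [[-30,285,-40],[0,0,0]],
    [[-30,286,-90],[0,0,0]],
    [[-30,286,-130],[0,0,0]],
    [[-30,286,-155],[0,0,0]],
    [[-30,286,-160],[0,0,0]],
    [[-30,286,-160],[0,0,0]],
  ],
)

```text
clock: 3.05
position: [0.4071, 0.2861, 0.0968]
tool_rot: [-3.141, -0.0, 0.101]
force: [-0.4, 0.4, -0.4]
grip_width: -0.0002
```

```bash
python3 - <<'E'
from h import *
pic("scene","s1",(200,190,400,340));pic("top","t1",(250,150,420,310));print(observe())
E
```

```text
{'clock': 3.15, 'qpos': array([-0.52251053,  0.57973451, -0.27654084,  2.04346533,  0.28895209,
        0.5531174 , -2.47343715]), 'qd': array([ 0.00217014, -0.00241193, -0.00042824,  0.00176192,  0.00036421,
       -0.00323551, -0.0007557 ]), 'joint_efforts': array([-3.64379631e-01, -8.13352203e+01, -2.78708227e+00, -2.16979945e+01,
        7.10486391e-03, -7.94496853e-03,  1.61110111e-03]), 'position': array([0.40749172, 0.28621057, 0.09735646]), 'tool_rot': array([-3.14071384e+00, -1.35843073e-03,  1.00497618e-01]), 'force': array([-0.18811795, -0.32269053,  0.88962899]), 'moment': array([ 0.02835163,  0.02248919, -0.04614798]), 'grip_width': -0.00010665147040630997}
```

View pics/s1.png

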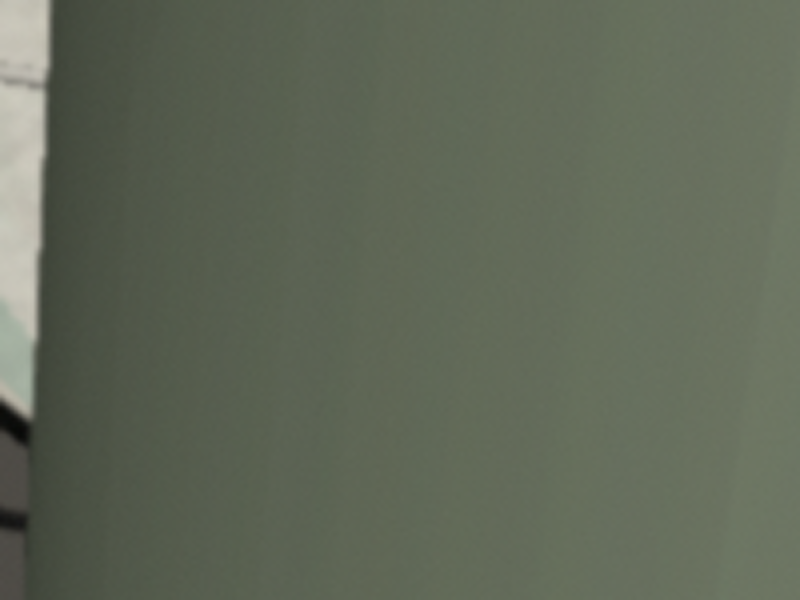

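View pics/t1.png

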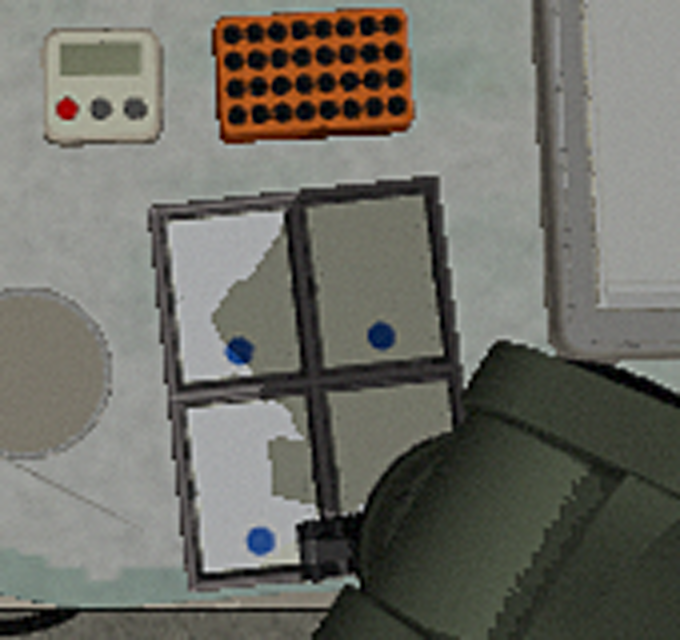

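Call:
move_arm(
  motion=[
    [[0,0,-5],[0,0,0]],
    [[0,0,-9],[0,0,0]],
    [[0,0,-10],[0,0,0]],
    [[0,0,-10],[0,0,0]],
  ],
)

```text
clock: 3.65
position: [0.4069, 0.2859, 0.0862]
tool_rot: [3.142, 0.0, 0.101]
force: [0.7, 0.2, -0.5]
grip_width: -0.0001
```

Call:
move_arm(
  motion=[
    [[0,0,-1],[0,0,0]],
    [[0,0,-1],[0,0,0]],
  ],
)

```text
clock: 3.9
position: [0.407, 0.2859, 0.0853]
tool_rot: [3.142, 0.0, 0.101]
force: [0.2, -0.1, -0.3]
grip_width: -0.0
```

Call:
move_arm(
  motion=[
    [[0,0,-1],[0,0,0]],
    [[0,0,-1],[0,0,0]],
  ],
)

```text
clock: 4.15
position: [0.4069, 0.2859, 0.0843]
tool_rot: [3.142, 0.0, 0.101]
force: [0.0, -0.0, 0.4]
grip_width: 0.0003
```

Call:
move_arm(
  motion=[
    [[0,0,-1],[0,0,0]],
    [[0,0,-1],[0,0,0]],
  ],
)

```text
clock: 4.4
position: [0.407, 0.286, 0.084]
tool_rot: [-3.142, -0.0, 0.101]
force: [-5.3, -2.8, 19.3]
grip_width: -0.0002
```

Call:
move_arm(
  motion=[
    [[0,0,-0.5],[0,0,0]],
    [[0,0,-0.5],[0,0,0]],
  ],
)

```text
clock: 4.65
position: [0.407, 0.286, 0.0838]
tool_rot: [3.142, -0.001, 0.101]
force: [-6.4, -4.1, 30.0]
grip_width: -0.0
```

Call:
move_arm(
  motion=[
    [[0,0,10],[0,0,0]],
    [[0,0,40],[0,0,0.18]],
    [[20,2,60],[0,0,0.36]],
    [[40,4,60],[0,0,0.54]],
    [[60,6,60],[0,0,0.72]],
    [[80,8,60],[0,0,0.9]],
    [[95,10,60],[0,0,1.08]],
    [[95,10,60],[0,0,1.26]],
    [[95,10,60],[0,0,1.44]],
    [[95,10,60],[0,0,1.62]],
    [[95,10,60],[0,0,1.8]],
    [[95,10,60],[0,0,1.98]],
  ],
)

```text
clock: 6.15
position: [0.502, 0.2957, 0.1429]
tool_rot: [-3.142, 0.0, 2.086]
force: [-0.3, -0.5, -1.5]
grip_width: 0.0001
```

Call:
move_arm(
  motion=[
    [[0,0,-10],[0,0,0.18]],
    [[0,0,-20],[0,0,0.36]],
    [[0,0,-30],[0,0,0.54]],
    [[0,0,-40],[0,0,0.72]],
    [[0,0,-46],[0,0,0.9]],
    [[0,0,-50],[0,0,1.08]],
    [[0,0,-50],[0,0,1.16]],
    [[0,0,-50],[0,0,1.16]],
  ],
)

```text
clock: 7.15
position: [0.502, 0.2956, 0.0927]
tool_rot: [-3.142, -0.0, -3.043]
force: [0.1, -0.2, 0.1]
grip_width: -0.0003
```

```bash
python3 - <<'E'
from h import *
pic("scene","s2",(200,190,400,340));pic("top","t2",(250,150,420,310));print(observe())
E
```

```text
{'clock': 7.25, 'qpos': array([ 0.00818556,  0.88655315, -0.98716367,  1.79902316,  0.89448548,
        0.9777486 ,  0.30400089]), 'qd': array([-0.0035519 , -0.00280375,  0.00255984,  0.00034937,  0.00054647,
       -0.00101516,  0.00069953]), 'joint_efforts': array([ 3.00166821e-01, -9.59307289e+01, -2.50651306e+01, -2.25255829e+01,
        4.89269081e-02,  3.67509155e-02,  1.85479308e-01]), 'position': array([0.50206362, 0.29580059, 0.09285323]), 'tool_rot': array([-3.14149589e+00,  6.45810202e-05, -3.04476521e+00]), 'force': array([-0.50374134, -0.71887839,  0.1232963 ]), 'moment': array([-0.0301814 , -0.01022754, -0.00682656]), 'grip_width': 6.58292215308124e-05}
```

View pics/t2.png

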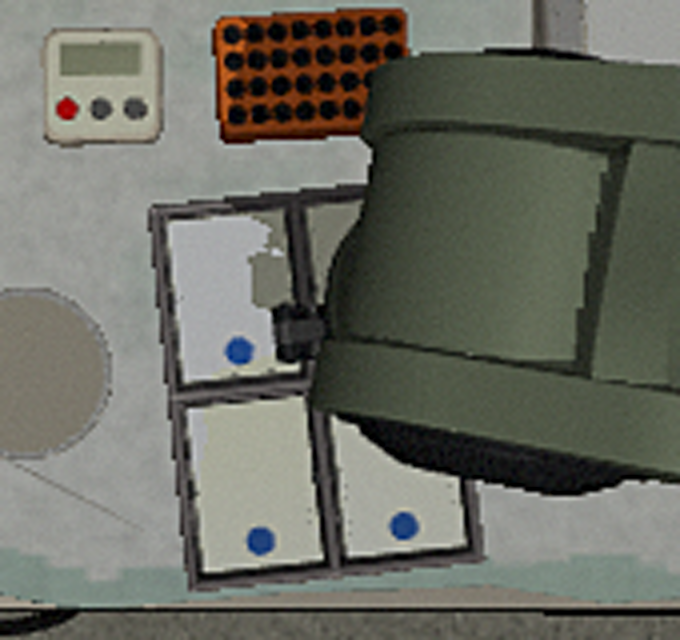

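Call:
move_arm(
  motion=[
    [[0,0,-5],[0,0,0]],
    [[0,0,-7.5],[0,0,0]],
    [[0,0,-7.5],[0,0,0]],
  ],
)

```text
clock: 7.62
position: [0.5019, 0.2959, 0.0851]
tool_rot: [-3.141, -0.0, -3.043]
force: [-0.4, 0.2, 0.9]
grip_width: -0.0
```

Call:
move_arm(
  motion=[
    [[0,0,-0.5],[0,0,0]],
    [[0,0,-0.5],[0,0,0]],
  ],
)

```text
clock: 7.88
position: [0.502, 0.2959, 0.0848]
tool_rot: [-3.142, 0.0, -3.043]
force: [-0.2, 0.5, 0.3]
grip_width: -0.0002
```

Call:
move_arm(
  motion=[
    [[0,0,-0.5],[0,0,0]],
    [[0,0,-0.5],[0,0,0]],
  ],
)

```text
clock: 8.12
position: [0.502, 0.2959, 0.0843]
tool_rot: [3.142, 0.0, -3.042]
force: [-0.7, -0.6, 0.6]
grip_width: -0.0
```

Call:
move_arm(
  motion=[
    [[0,0,-0.5],[0,0,0]],
    [[0,0,-0.5],[0,0,0]],
  ],
)

```text
clock: 8.38
position: [0.502, 0.2959, 0.0838]
tool_rot: [3.142, -0.0, -3.042]
force: [-0.7, -0.8, 1.0]
grip_width: -0.0004
```

Call:
move_arm(
  motion=[
    [[0,0,-0.5],[0,0,0]],
    [[0,0,-0.5],[0,0,0]],
  ],
)

```text
clock: 8.62
position: [0.502, 0.2959, 0.0832]
tool_rot: [3.142, -0.0, -3.042]
force: [-0.7, 0.4, 0.2]
grip_width: 0.0001
```

Call:
move_arm(
  motion=[
    [[0,0,-0.5],[0,0,0]],
    [[0,0,-0.5],[0,0,0]],
  ],
)

```text
clock: 8.88
position: [0.502, 0.2959, 0.0828]
tool_rot: [-3.142, 0.0, -3.042]
force: [-0.4, 0.4, 0.6]
grip_width: -0.0003
```

Call:
move_arm(
  motion=[
    [[0,0,-0.5],[0,0,0]],
    [[0,0,-0.5],[0,0,0]],
  ],
)

```text
clock: 9.12
position: [0.502, 0.2959, 0.0823]
tool_rot: [-3.142, -0.0, -3.042]
force: [-0.3, -0.1, 0.7]
grip_width: -0.0001
```

```bash
python3 - <<'E'
from h import *
for i in range(6):
    grab_frame("top");print(observe()["force"].round(2),observe()["position"][2].round(4))
E
```

```text
[0.36 0.26 0.81] 0.0823
[0.47 0.16 0.14] 0.0823
[-1.15 -0.05 -0.42] 0.0823
[ 0.53 -0.25  0.32] 0.0823
[-1.42  0.04  0.6 ] 0.0823
[-0.74  0.34 -0.05] 0.0823
```

Call:
move_arm(
  motion=[
    [[0,0,-0.5],[0,0,0]],
    [[0,0,-1],[0,0,0]],
  ],
)

```text
clock: 9.68
position: [0.502, 0.2959, 0.0813]
tool_rot: [3.142, 0.0, -3.042]
force: [-0.0, 0.2, 1.3]
grip_width: 0.0004
```

Call:
move_arm(
  motion=[
    [[0,0,-0.5],[0,0,0]],
    [[0,0,-1],[0,0,0]],
  ],
)

```text
clock: 9.93
position: [0.5021, 0.2959, 0.0803]
tool_rot: [3.142, 0.0, -3.042]
force: [0.3, 1.2, 1.3]
grip_width: -0.0002
```

Call:
move_arm(
  motion=[
    [[0,0,-1],[0,0,0]],
    [[0,0,-2],[0,0,0]],
    [[0,0,-3],[0,0,0]],
  ],
)

```text
clock: 10.3
position: [0.502, 0.2959, 0.0772]
tool_rot: [3.142, -0.0, -3.042]
force: [-0.1, -1.2, 1.5]
grip_width: 0.0002
```

```bash
python3 - <<'E'
from h import *
pic("scene","s3",(200,150,400,300));pic("top","t3",(250,150,420,310))
E
```

```text
(no output)
```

View pics/s3.png

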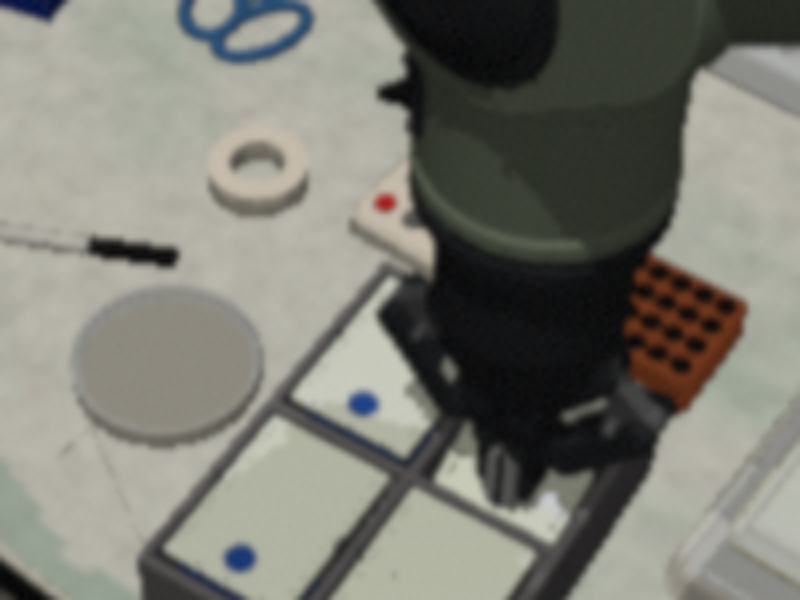

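View pics/t3.png

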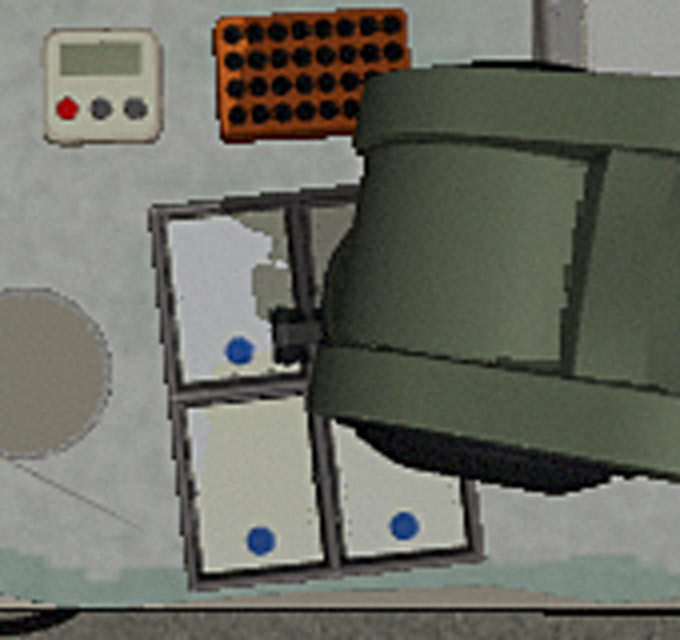

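Call:
move_arm(
  motion=[
    [[0,0,-2],[0,0,0]],
    [[0,0,-4],[0,0,0]],
    [[0,0,-6],[0,0,0]],
  ],
)

```text
clock: 10.78
position: [0.5019, 0.2959, 0.0711]
tool_rot: [-3.142, -0.0, -3.042]
force: [0.0, 0.2, 1.7]
grip_width: 0.0002
```

Call:
move_arm(
  motion=[
    [[0,0,-1.5],[0,0,0]],
    [[0,0,-3],[0,0,0]],
  ],
)

```text
clock: 11.02
position: [0.5019, 0.2959, 0.0682]
tool_rot: [-3.142, -0.0, -3.042]
force: [-0.1, -0.0, 0.3]
grip_width: 0.0001
```

Call:
move_arm(
  motion=[
    [[0,0,-1.5],[0,0,0]],
    [[0,0,-3],[0,0,0]],
  ],
)

```text
clock: 11.28
position: [0.502, 0.2959, 0.0652]
tool_rot: [-3.142, 0.0, -3.042]
force: [1.0, -0.6, 0.9]
grip_width: -0.0001
```

Call:
move_arm(
  motion=[
    [[0,0,-1],[0,0,0]],
    [[0,0,-2],[0,0,0]],
  ],
)

```text
clock: 11.52
position: [0.5019, 0.2959, 0.0632]
tool_rot: [-3.142, -0.0, -3.042]
force: [-0.6, -0.4, 0.8]
grip_width: -0.0002
```

Call:
move_arm(
  motion=[
    [[0,0,20],[0,0,0]],
    [[0,0,60],[0,0,0]],
    [[0,0,100],[0,0,0]],
    [[30,3,120],[0,0,0]],
    [[60,6,120],[0,0,0]],
    [[90,9,120],[0,0,0]],
    [[120,12,120],[0,0,0]],
  ],
)

```text
clock: 12.4
position: [0.6229, 0.308, 0.185]
tool_rot: [3.141, 0.001, -3.042]
force: [0.7, -0.5, 0.6]
grip_width: -0.0001
```

```bash
python3 - <<'E'
from h import *
pic("scene","s4",(200,150,400,300));pic("top","t4",(250,150,420,310))
E
```

```text
(no output)
```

View pics/s4.png

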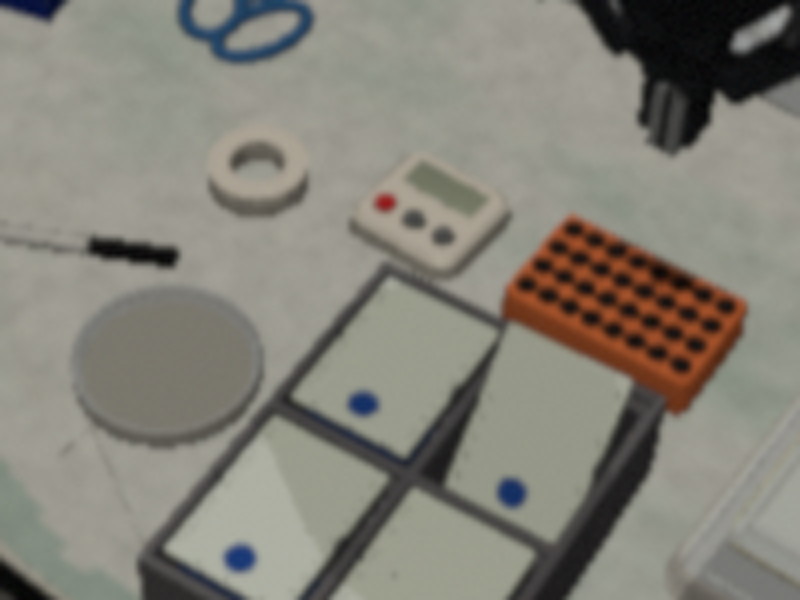

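View pics/t4.png

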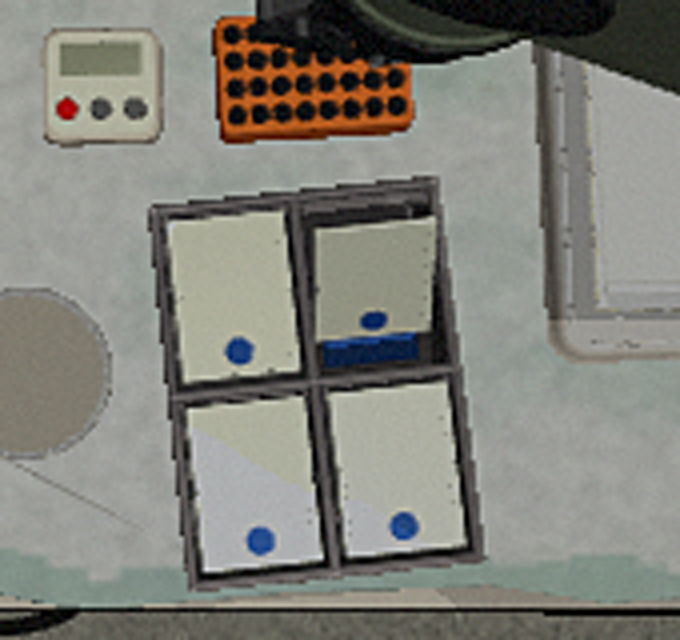

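```bash
python3 - <<'E'
from h import *
g=grab_frame("top");s=grab_frame("scene")
u=np.array([.995,.1])
for th in np.arange(.5,1.3,.1):
    p=np.r_[np.array([.5284,.2994])+.041*np.cos(th)*u,.058+.041*np.sin(th)]
    m=np.r_[np.array([.5284,.2994])-(.028*np.cos(th)+.002*np.sin(th))*u,.058-.028*np.sin(th)+.002*np.cos(th)]
    print(round(th,1),((proj(g,p)-[250,150])*4).round(),((proj(g,m)-[250,150])*4).round(),((proj(s,p)-[200,150])*4).round(),((proj(s,m)-[200,150])*4).round())
E
```

```text
0.5 [368. 203.] [375. 331.] [580. 350.] [504. 490.]
0.6 [369. 206.] [374. 329.] [578. 349.] [505. 491.]
0.7 [371. 211.] [373. 326.] [576. 348.] [507. 492.]
0.8 [372. 216.] [372. 323.] [573. 348.] [508. 492.]
0.9 [373. 221.] [371. 319.] [570. 348.] [510. 491.]
1.0 [375. 227.] [370. 315.] [567. 350.] [513. 490.]
1.1 [376. 234.] [370. 311.] [563. 353.] [515. 489.]
1.2 [377. 241.] [369. 306.] [559. 356.] [518. 486.]
```

Call:
move_arm(
  motion=[
    [[-20,-2,0],[0,0,0]],
    [[-40,-4,-10],[0,0,0]],
    [[-41,-4,-40],[0,0,0]],
    [[-41,-4,-70],[0,0,0]],
    [[-41,-4,-80],[0,0,0]],
    [[-41,-4,-80],[0,0,0]],
  ],
)

```text
clock: 13.35
position: [0.5806, 0.3041, 0.1039]
tool_rot: [3.141, -0.0, -3.042]
force: [0.8, 0.7, 0.4]
grip_width: -0.0001
```

Call:
move_arm(
  motion=[
    [[-4,-0.4,0],[0,0,0]],
    [[-8,-0.8,0],[0,0,0]],
    [[-12,-1.2,0],[0,0,0]],
    [[-16,-1.6,0],[0,0,0]],
    [[-20,-2,0],[0,0,0]],
  ],
)

```text
clock: 13.98
position: [0.5609, 0.3019, 0.1035]
tool_rot: [3.141, 0.0, -3.043]
force: [1.1, 0.2, 0.4]
grip_width: -0.0001
```

Call:
move_arm(
  motion=[
    [[-3,-0.3,0],[0,0,0]],
    [[-6,-0.6,0],[0,0,0]],
    [[-9,-0.9,0],[0,0,0]],
    [[-11,-1.1,0],[0,0,0]],
  ],
)

```text
clock: 14.48
position: [0.5498, 0.3008, 0.1033]
tool_rot: [-3.142, -0.0, -3.042]
force: [0.6, -0.5, -0.0]
grip_width: -0.0
```

Call:
move_arm(
  motion=[
    [[-1,-0.1,0],[0,0,0]],
    [[-2,-0.2,0],[0,0,0]],
  ],
)

```text
clock: 14.72
position: [0.5479, 0.3006, 0.1033]
tool_rot: [-3.142, -0.0, -3.042]
force: [-0.0, -0.5, 0.3]
grip_width: -0.0004
```

Call:
move_arm(
  motion=[
    [[-1,-0.1,0],[0,0,0]],
    [[-2,-0.2,0],[0,0,0]],
  ],
)

```text
clock: 14.98
position: [0.5459, 0.3004, 0.1033]
tool_rot: [-3.142, -0.0, -3.042]
force: [0.3, -0.1, 0.7]
grip_width: 0.0001
```

```bash
python3 - <<'E'
from h import *
pic("scene","s5",(200,150,400,300));pic("top","t5",(250,150,420,310))
E
```

```text
(no output)
```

View pics/s5.png

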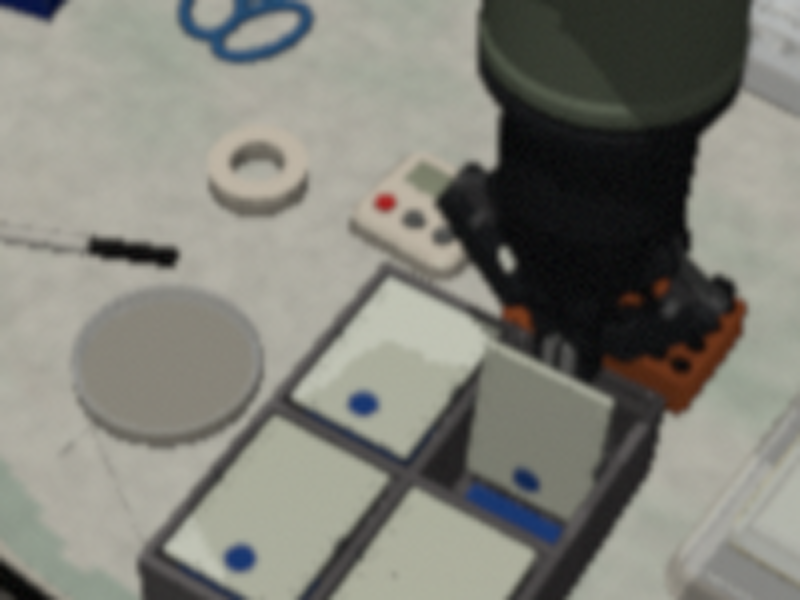

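Call:
move_arm(
  motion=[
    [[-0.5,0,0],[0,0,0]],
    [[-1,-0.1,0],[0,0,0]],
  ],
)

```text
clock: 15.32
position: [0.545, 0.3003, 0.1033]
tool_rot: [3.142, 0.0, -3.042]
force: [0.8, 1.1, 0.7]
grip_width: 0.0003
```

Call:
move_arm(
  motion=[
    [[-0.5,0,0],[0,0,0]],
    [[-1,-0.1,0],[0,0,0]],
  ],
)

```text
clock: 15.58
position: [0.5446, 0.3002, 0.1034]
tool_rot: [3.141, 0.001, -3.043]
force: [8.4, 1.5, -1.4]
grip_width: -0.0003
```

Call:
move_arm(
  motion=[
    [[5,0.5,0],[0,0,0]],
    [[20,2,0],[0,0,0]],
    [[40,4,5],[0,0,0]],
    [[45,4,40],[0,0,0]],
    [[50,4,80],[0,0,0]],
    [[70,4,110],[0,0,0]],
    [[80,4,110],[0,0,0]],
    [[80,4,110],[0,0,0]],
  ],
)

```text
clock: 16.58
position: [0.624, 0.3039, 0.2123]
tool_rot: [-3.141, -0.001, -3.043]
force: [-0.2, -0.0, 0.1]
grip_width: -0.0
```

```bash
python3 - <<'E'
from h import *
s=pic("scene","s6",(200,150,400,300));g=pic("top","t6",(250,150,420,310))
print(observe()["force"],observe()["qd"].round(3))
u=np.array([.995,.1])
for th in (1.3,1.4,1.48):
    p=np.r_[np.array([.5284,.2994])+.041*np.cos(th)*u,.058+.041*np.sin(th)]
    m=np.r_[np.array([.5284,.2994])-(.028*np.cos(th)+.002*np.sin(th))*u,.058-.028*np.sin(th)+.002*np.cos(th)]
    print(th,((proj(g,p)-[250,150])*4).round(),((proj(s,p)-[200,150])*4).round(),((proj(s,m)-[200,150])*4).round())
E
```

```text
[-0.58559596 -0.61215663 -0.45961996] [ 0.    -0.003 -0.005  0.003 -0.001  0.002 -0.001]
1.3 [379. 249.] [555. 360.] [520. 484.]
1.4 [380. 257.] [551. 365.] [523. 480.]
1.48 [381. 264.] [547. 370.] [526. 478.]
```

View pics/s6.png

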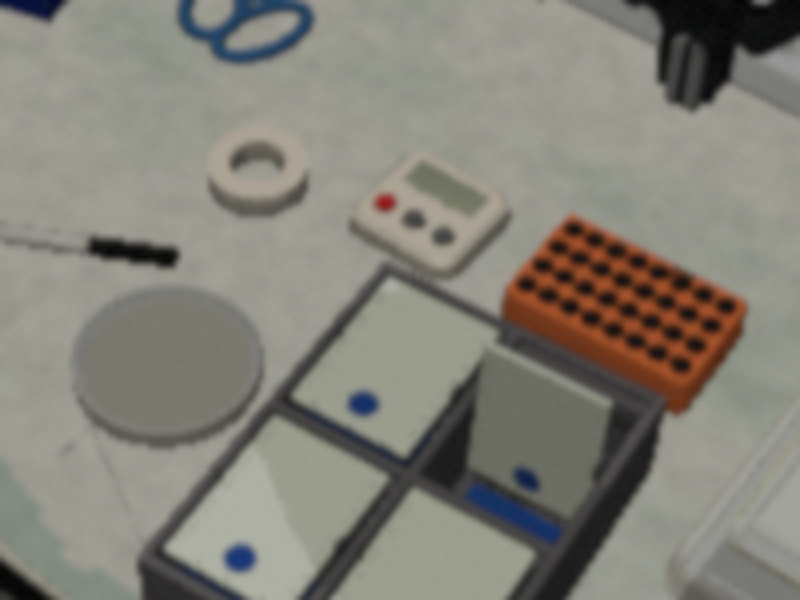

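View pics/t6.png

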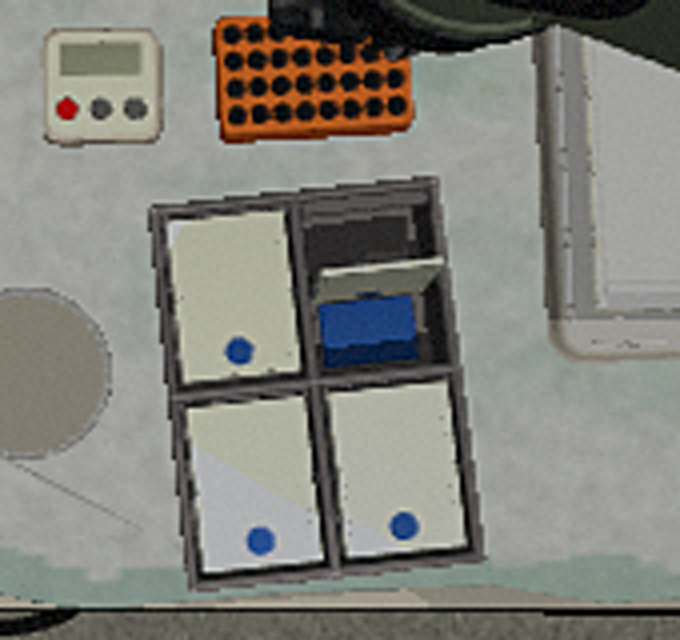

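Cover 4 stands at about 1.48 rad, with its edge at (381,264) in the top crop and its dot at (526,478) in the scene crop. The other three covers are flat, and the block, timer, dish and tape have not moved.

```bash
python3 -c "
from workcell import *
print(job_done())"
```

```text
the job is handed in; nothing more can be done
None
```

The far right cover (cover 4) was the one that rocked. It now stands upright, and the job is handed in at about 17 s on the clock.

- **Search:** I pressed the near right cover (cover 2) first and it held. Cover 4 gave way under about 1–2 N, so I did not press covers 1 and 3.
- **Too hard on cover 2:** The force had already reached about 19 N when I sent one more small step. It peaked at about 30 N before I backed off, which is firmer than "without forcing" asks. The cover looks flat and unchanged in the pictures.
- **Tipping and standing:** I tipped cover 4 to about 0.95 rad at its dot, then pushed its far edge over until it met its stop, at about 8 N.
- **Last checks:** With the arm clear and no force on the tool beyond sensor noise, both cameras matched a tilt of about 1.48 rad. The other three covers were flat, and the tube block, timer, dish and tape were where they started.

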